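Snap the extension bar into its clip rack

TASK

Put the thinner of the two steel extension bars away in the spring-clip rack: press it gently down until both pairs of spring fingers have snapped around it and it lies fully home on its pads, with its narrow spigot end pushed up against the tall stop plate. The clips ride on a springy carriage that gives way before they snap, so press on, but never ram the bar. Leave it there and do not disturb the thick bar or the other things on the bench.

Things in the scene. Friction and masses are not known exactly. Their poses are not given: they have to be found in the camera images.
- rack: The rack's fixed base, 262 x 80 x 10 mm. Origin: centre of its underside, on the bench; z up, x towards the tall stop plate. On springs above it rides the clip carriage, which yields straight down.
- deck: The clip carriage on the rack: a grey board 262 x 70 x 12 mm with two spring clips and two end plates. Origin: centre of its underside, 45 mm above the bench when up; axes as the rack's. Pushed down it starts to sink at 5 N and yields 2.5 mm per further N, up to 32 mm, where it is hard; let go, it rises again. The clips' snap needs more, so it sinks first: press on until the snap is felt.
- seat (a point): Point on the carriage where the centre of the thin bar's 200 mm body lies when fully home, on the seat's axis: 107 mm above the bench, 62 mm above the carriage's underside, while the carriage is up. Axes as the rack's. Clips at x = -55 and +55 mm from it, each 16 mm wide, with 94 mm of bare board between them, 50 mm below the axis.
- stop (a point): Point on the face of the tall stop plate (50 mm wide, its top 24 mm above this point), on the carriage, that the spigot's tip touches when home: 118 mm from point seat along the rack's x, same height.
- keeper (a point): Middle of the top edge of the inner face of the low keeper plate (30 mm wide) at the carriage's other end: 124 mm behind point seat and 4 mm above it. The two end plates leave the bar 24 mm of play along x, so it can only go in from above.
- clip0 (a point): On the seat's axis in the clip at x = -55 mm. A clip is two sprung steel fingers at either side (y) of a rubber pad that bears the bar (top 11 mm below the axis). They pivot 32 mm below the axis and swing outwards only; inner faces 24 mm apart, rounded nibs 9 mm above the axis with a mouth of 16 mm, and above them flared lips, 33 mm apart at their top, 26 mm above the axis.
- clip1 (a point): The same in the clip at x = +55 mm. The bar meets the lips with its axis about 19 mm above the seat. Both clips together need about 13 to 21 N, depending on hidden friction, with the carriage sinking meanwhile; then they snap around the bar, the carriage springs up until the pads meet the bar, and the force falls by 2 N or more. Sliding the snapped bar along can take up to 10 N.
- bar_mid (a point): The thin bar, the one to put away: steel, round, 22 mm in diameter and 200 mm long, with a narrower spigot (12 mm in diameter, 18 mm long) on one end; about 0.3 kg. The point is on its axis half-way along the 200 mm body, close to its centre of mass; x points along the axis to the spigot end. It starts lying level in a wooden V support with its axis 45 mm above the bench.
- bar_tip (a point): Centre of the end face of the thin bar's spigot, 118 mm from bar_mid along x.
- bar_tail (a point): Centre of the thin bar's other end face (no spigot), 100 mm from bar_mid the other way.
- cradle_a: The fixed wooden V support that the thin bar starts on. Origin: centre of its underside, x along the bar, z up. Board 150 x 80 x 10 mm with two V blocks, 18 mm wide, at x = +-65 mm, their tops about 46 mm above the bench; between them 112 mm are free to grasp the bar.
- cradle_b: The fixed wooden V support of the thick bar, built the same, its V blocks 42 mm high.
- thick_mid (a point): The thick bar, to be left alone: like the thin one but 34 mm in diameter; about 0.55 kg. The point is on its axis half-way along its 200 mm body; its axis is 45 mm above the bench.
- tin: A closed tin of 74 mm diameter, 110 mm high, standing on the bench, to be left alone. Origin: centre of its underside.
- tape: A roll of tape, 104 mm across and 48 mm high, lying flat, to be left alone. Origin: centre of its underside.
- hammer: A hammer lying on the bench, to be left alone. Origin: underside, handle towards its -x.
There are look-alikes about, which are no part of the job. Leave any orange look-alike of the part that bears bar_mid alone.

How it is judged:
At the end, for the whole second after the job is handed in: The thin bar lies at rest in the rack with both clips snapped around it: tip and tail within 3 mm of the seat's axis sideways and in height, and the spigot's tip within 2.5 mm of the stop plate's face (x of bar_tip in the frame of seat between 0.1155 and 0.1205 m and y of bar_tip in the frame of seat between -0.003 and 0.003 m and y of bar_tail in the frame of seat between -0.003 and 0.003 m and z of bar_tip in the frame of seat between -0.003 and 0.003 m and z of bar_tail in the frame of seat between -0.003 and 0.003 m and linear speed of bar below 0.01 m/s); the robot touches nothing.
It fails at once if the thin bar is forced against the rack or its fingers with more than 50 N (contact force between bar and deck above 50 N).
It fails at once if the thick bar is moved by more than 20 mm (distance of thick_mid from where it was at the start of the episode above 0.02 m).
It fails at once if the tin is moved by more than 20 mm (distance of tin from where it was at the start of the episode above 0.02 m).
It fails at once if the tape is moved by more than 20 mm (distance of tape from where it was at the start of the episode above 0.02 m).
It fails at once if the hammer is moved by more than 20 mm (distance of hammer from where it was at the start of the episode above 0.02 m).
It also fails if it takes over 54 s, if anything falls off the work surface, if the arm or the gripper's body presses on something with over 40 N, if the wrist force passes 120 N, or if a joint passes its speed limit or range.

ROBOT

A 6-joint arm with a two-finger parallel gripper is mounted at the origin on the work surface. World frame = base frame: x ahead of the robot, y to its left, z up, the work surface at z = 0. Lengths are in m, angles in rad, forces in N, time in s.
With the tool pointing down it reaches from about 0.225 to 0.875 m from the base axis. Payload 3.4 kg.
Tool frame: the origin (TCP) lies on the front face of the gripper's body, between the roots of the fingers; the fingertips stand 73 mm ahead of it and the grasp point (between the pads) lies 54 mm ahead of it; y points along the fingers, x is the direction in which the jaws open and shut, and the axes are right-handed (so a half turn about y gives the same grasp; the last joint's range is limited). The gripper opens to 85 mm and grips with 20 to 120 N. Pads are 22 mm wide; open, the fingers measure 114 mm over their backs; the gripper's body (76 mm by 85 mm) begins 54 mm behind the grasp point. The pads swing forward as they close: fully open they stand 13 mm farther back than shut.
Start: joints at [-1.467, 0.276, 1.505, -0, 1.361, -0.121], TCP at [0.128, -0.561, 0.304] pointing down, gripper open.
Joint ranges: [-2.89, 2.89], [-0.75, 2.08], [0.22, 2.7], [-1.18, 4.32], [0.11, 2.71], [-2.7, 2.7]. Speed limits (rad/s): [2.57, 2.57, 3.14, 3.14, 3.14, 3.14].

INTERFACE

Orientations are given as a rotation vector (axis times angle).
In Python, from plant import telemetry, cams, job gives the robot as it stands. The module is installed in compiled form; this text tells all that it offers.
- The arm moves only by the tool servo_tool, never from a script. Its argument "series" is a list of rows, each a list of 2 entries, a list of its own where there are three numbers: the shift along the tool's x, y, z scaled (see below), then the turn, a rotation vector about the tool's x, y, z scaled (see below). A call has 1 to 20 rows; each row shifts and turns the commanded pose from where the row before left it, along the tool's axes as they then stand; what a row does not reach is not made up. The controller multiplies each number of a shift by 400 mm and each number of a turn by 180 degrees. A row lasts 1/12 s, in which the tool goes at most 41.7 mm and 7.16 degrees, less where a joint would pass 70% of its speed; a pose out of reach is approached as far as the arm can. A call with a number of a shift or a turn outside -1 to 1 is refused whole. A call with a gripper value outside its range is refused whole. "grip" is the closure, from 0 (fully open) to 1 (shut), set as the call begins (left out, the last holds). The fingers move at their own pace and stop on an object; "newtons" is the grip in N (left out, the last holds). Time passes only in rows, so rows that do not move let the fingers close. It gives the time, the measured TCP pose, the force and the opening at its end, in the units of the state.
- telemetry.state(): the state, without advancing time (a new reading comes with each control period).
- cams.get_image(name): name is "side" or "top"; returns the picture (400x640x3 uint8, red, green, blue); there is no depth.
- cams.camera_info(name): a dict with "fov_y" (degrees; the focal length in pixels is half the picture's height over the tangent of half this angle, whatever the lens; pixels are square), "cx", "cy" (the principal point, pixels), "eye" and "attitude" of the camera in the world. Camera axes: x right, y down, z forward; pixel columns grow to the right and rows downward; lengths in m; the calibration is good to about 2 mm. A picture is of the moment at which its call begins. camera_info takes no time and is no camera call.
- job.job_done(): hands the job in, once; it reports no verdict.
The state is a dict: "clock": time; "joint_positions": joint angles; "qd": joint speeds; "effort": joint torques, N m; "tcp_pos": TCP position; "tool_rot": TCP orientation; "contact_force": force on the tool from outside, world axes, zero at the start; "wrist_torque": the same for the moment, N m; "opening": finger opening in m.
Only numpy, scipy, OpenCV 4.12 (cv2) and the standard library are available. Lean on these libraries where they do the work, as an engineer would, in place of code of your own. Each camera call takes 0.05 s, during which the arm holds its last target. There are 200 camera calls.

## Working session

There is one attempt and no reset: what is moved stays moved. The work goes in short steps, Python scripts to look and compute and a tool call to move; the robot and the scene stay as the last step left them, time stands still between calls to the robot, and variables do not carry over. Pictures are saved under pics/ and viewed, about 8 in all and at most 12, crops included, and the job is handed in when it is done.

Besides the shell and the picture viewer there is one more tool, called as name(argument=value, ...) on one line, values as JSON. servo_tool: Moves the arm, as the interface text tells. Its arguments: {"type":"object","properties":{"series":{"type":"array","items":{"type":"array"}},"grip":{"type":"number"},"newtons":{"type":"number"}},"required":["series"]}

```bash
mkdir -p pics
cat > h.py <<'E'
import numpy as np, cv2
from scipy.spatial.transform import Rotation as R
from plant import telemetry, cams, job
def snap(n,f):
    im=cams.get_image(n); cv2.imwrite('pics/'+f,im[:,:,::-1]); return im
E
python3 - <<'E'
from h import *
for n in ('side','top'):
    print(cams.camera_info(n)); snap(n,n+'0.png')
print(telemetry.state())
E
```

```text
{'fov_y': 50.524092132434546, 'cx': 319.894281355988, 'cy': 193.32585633243136, 'eye': array([-0.09471911,  0.69682554,  1.30986129]), 'attitude': array([-0.96660295,  2.59787418, -0.86700691])}
{'fov_y': 53.136108745439955, 'cx': 319.8579710529, 'cy': 198.61267789573358, 'eye': array([0.38872921, 0.01154598, 1.22310341]), 'attitude': array([-2.16617643,  2.13893019, -0.1425944 ])}
{'clock': 0.1, 'joint_positions': array([-1.46697541e+00,  2.76528923e-01,  1.50601097e+00,  2.46398739e-05,
        1.36067022e+00, -1.20980447e-01]), 'qd': array([-0.00057154, -0.00271295, -0.00236414, -0.00078434,  0.00044842,
        0.00034656]), 'effort': array([ 1.01558358e-03, -4.17699873e+01, -2.46404099e+01, -2.00535028e-04,
        5.80925698e-03, -4.44445931e-06]), 'tcp_pos': array([ 0.12815146, -0.56018397,  0.30312595]), 'tool_rot': array([-1.30597137,  1.04276655, -1.04090015]), 'contact_force': array([-0.46691617,  0.40644003,  0.06173981]), 'wrist_torque': array([-0.00766854, -0.057666  , -0.01607988]), 'opening': 0.08527282390228823}
```

View pics/top0.png

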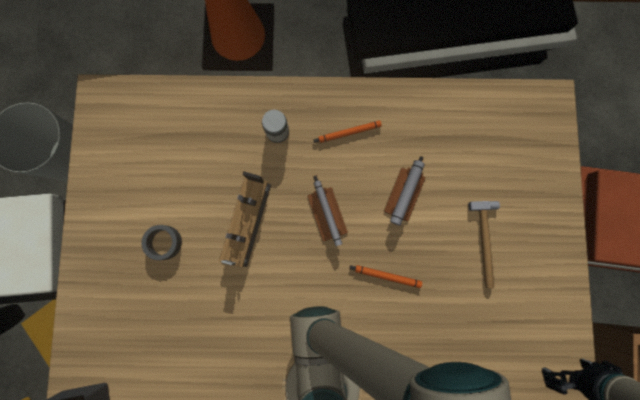

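View pics/side0.png

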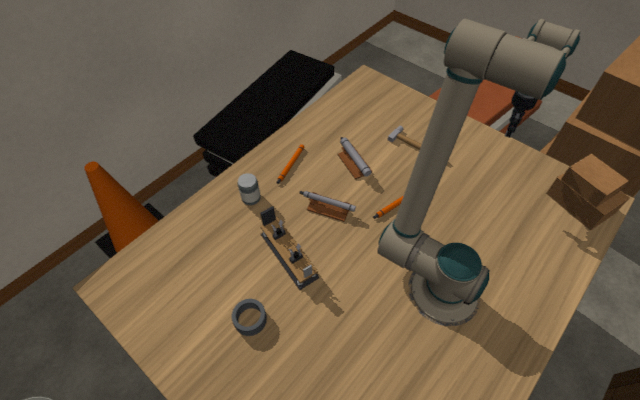

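Run:
```python
from h import *
print(R.from_rotvec([-1.30597137,1.04276655,-1.04090015]).as_matrix().round(3))
for n in ('side','top'): print(R.from_rotvec(cams.camera_info(n)['attitude']).as_matrix().round(3))
```

```text
[[ 0.223 -0.     0.975]
 [-0.975  0.002  0.223]
 [-0.002 -1.     0.   ]]
[[-0.754 -0.517  0.406]
 [-0.657  0.606 -0.448]
 [-0.014 -0.605 -0.796]]
[[ 0.013 -0.991  0.132]
 [-1.    -0.013  0.001]
 [ 0.    -0.132 -0.991]]
```

The top view shows the thin bar at about (327,210), spigot up at (316,180). The thick bar is at (407,192), and the rack runs from the stop at (253,177) to the keeper at (233,263). I'll enlarge those areas.

Run:
```python
from h import *
a=cv2.imread('pics/top0.png'); b=cv2.imread('pics/side0.png')
cv2.imwrite('pics/c1.png',cv2.resize(a[160:280,205:365],None,fx=5,fy=5,interpolation=cv2.INTER_CUBIC))
cv2.imwrite('pics/c2.png',cv2.resize(b[180:300,230:370],None,fx=5,fy=5,interpolation=cv2.INTER_CUBIC))
```

```text
(no output)
```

View pics/c1.png

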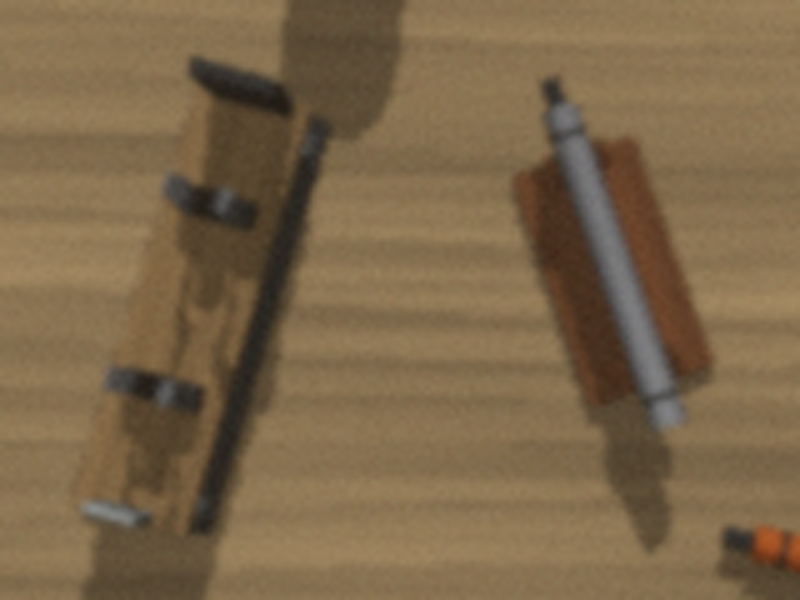

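View pics/c2.png

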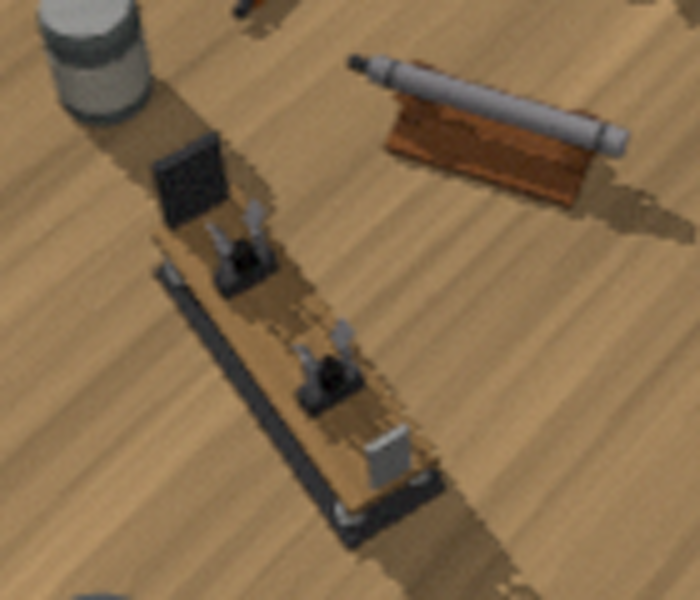

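The crops show the bar in the top crop from tip (551,80) to tail (673,420), and in the side crop from (350,62) to (622,140). The rack's plates, lips and corners are clear too. Next I fit both poses.

```bash
cat >> h.py <<'E'
from scipy.optimize import least_squares
def proj(n,P):
    i=cams.camera_info(n); f=200/np.tan(np.radians(i['fov_y']/2))
    q=(np.atleast_2d(P)-i['eye'])@R.from_rotvec(i['attitude']).as_matrix()
    return np.c_[i['cx']+f*q[:,0]/q[:,2], i['cy']+f*q[:,1]/q[:,2]]
def place(p,L,z):
    L=np.atleast_2d(L); return R.from_euler('z',p[2]).apply(L)+[p[0],p[1],z]
def fit(z,obs,p0):
    # obs: (cam, full-image px, local point)
    g=lambda p: np.concatenate([proj(n,place(p,l,z))[0]-u for n,u,l in obs])
    r=least_squares(g,p0,loss='soft_l1'); return r.x,r.fun.reshape(-1,2)
O={'top':(205,160),'side':(230,180)}
def px(n,c): return np.array(c)/5-.4+O[n]
E
python3 - <<'E'
from h import *
T=lambda n,c,l:(n,px(n,c),np.array(l)/1000)
p,r=fit(.045,[T('top',(551,80),(118,0,0)),T('top',(671,418),(-100,0,0)),T('side',(350,62),(118,0,0)),T('side',(620,140),(-100,0,0))],[.5,0,.3])
print('bar',p.round(4),np.degrees(p[2]));print(r.round(2).tolist())
obs=[T('top',(192,60),(118,25,24)),T('top',(288,92),(118,-25,24)),
T('top',(85,503),(-124,15,4)),T('top',(148,520),(-124,-15,4)),
T('top',(330,122),(131,-40,-97)),T('top',(210,530),(-131,-40,-97)),
T('side',(155,270),(131,40,-97)),T('side',(350,546),(-131,40,-107)),T('side',(443,487),(-131,-40,-107)),
T('side',(154,165),(118,25,24)),T('side',(216,134),(118,-25,24)),
T('side',(363,440),(-124,15,4)),T('side',(408,428),(-124,-15,4)),
T('side',(213,228),(55,16,26)),T('side',(257,205),(55,-16,26)),T('side',(300,350),(-55,16,26)),T('side',(343,325),(-55,-16,26))]
p,r=fit(.107,obs,[.5,.2,-.2])
print('seat',p.round(4),np.degrees(p[2]));print(r.round(2).tolist())
b=cv2.imread('pics/side0.png');
E
```

```text
bar [ 0.5061 -0.0109  0.3519] 20.162061491133258
[[-0.24, -0.52], [0.42, 0.94], [-0.86, -0.52], [0.28, 0.35]]
seat [ 0.4807  0.2338 -0.2563] -14.682948376755858
[[-0.33, 2.21], [-2.27, 0.52], [0.39, -0.61], [-1.77, -1.07], [1.04, -1.05], [0.43, 0.58], [-0.96, -1.25], [-0.81, 0.5], [0.56, -0.25], [0.44, 1.24], [0.81, 0.55], [0.2, 0.72], [-0.81, -1.76], [0.31, -0.06], [-0.19, -0.07], [0.44, -0.49], [0.34, -0.48]]
```

```bash
cat >> h.py <<'E'
BAR=[.5061,-.0109,.045,20.16]; SEAT=[.4807,.2338,.107,-14.68]
def plan(t,yaw=None):
    "shift (units) in present tool axes to TCP target t; turn units about tool y to bring tool z to yaw"
    s=telemetry.state(); M=R.from_rotvec(s['tool_rot']); m=M.as_matrix(); y=np.degrees(np.arctan2(m[1,2],m[0,2]))
    d=M.inv().apply(np.array(t)-s['tcp_pos'])
    print('t',s['clock'],'tcp',s['tcp_pos'].round(4),'yaw',y.round(2),'toolz',m[:,2].round(3),'tooly',m[:,1].round(3),'F',s['contact_force'].round(1),'W',s['wrist_torque'].round(2),'open',s['opening'].round(4))
    print('shift units',(d/.4).round(4),'rows>=',np.linalg.norm(d)/.0417)
    if yaw is not None:
        c,sn=np.cos(np.radians(yaw)),np.sin(np.radians(yaw))
        D=np.c_[[sn,-c,0],[0,0,-1],[c,sn,0]]
        print('turn units',((M.inv()*R.from_matrix(D)).as_rotvec()/np.pi).round(4), 'shift units after turn',(D.T@(np.array(t)-s['tcp_pos'])/.4).round(4))
E
python3 - <<'E'
from h import *
plan([.5061,-.0109,.199],20.16)
E
```

```text
Traceback (most recent call last):
  File "h.py", line 24, in plan
    print('t',s['clock'],'tcp',s['tcp_pos'].round(4),'yaw',y.round(2),'toolz',m[:,2].round(3),'tooly',m[:,1].round(3),'F',s['contact_force'].round(1),'W',s['wrist_torque'].round(2),'open',s['opening'].round(4))
                                                                                                                                                                                            ^^^^^^^^^^^^^^^^^^
AttributeError: 'float' object has no attribute 'round'
```

```bash
sed -i "s/s\['opening'\].round(4)/round(s['opening'],4)/" h.py
python3 - <<'E'
from h import *
plan([.5061,-.0109,.199],20.16)
E
```

```text
t 0.1 tcp [ 0.1282 -0.5602  0.3031] yaw 12.88 toolz [0.975 0.223 0.   ] tooly [-0.     0.002 -1.   ] F [-0.5  0.4  0.1] W [-0.01 -0.06 -0.02] open 0.0853
shift units [-1.1276  0.2624  1.2271] rows>= 16.183056394731107
turn units [-0.0001 -0.0404 -0.0005] shift units after turn [-0.9634  0.2603  1.3602]
```

servo_tool(series=[[[0, 0, 0], [0, -0.0202, 0]], [[0, 0, 0], [0, -0.0202, 0]], [[-0.0535, 0.0145, 0.0756], [0, 0, 0]], [[-0.0535, 0.0145, 0.0756], [0, 0, 0]], [[-0.0535, 0.0145, 0.0756], [0, 0, 0]], [[-0.0535, 0.0145, 0.0756], [0, 0, 0]], [[-0.0535, 0.0145, 0.0756], [0, 0, 0]], [[-0.0535, 0.0145, 0.0756], [0, 0, 0]], [[-0.0535, 0.0145, 0.0756], [0, 0, 0]], [[-0.0535, 0.0145, 0.0756], [0, 0, 0]], [[-0.0535, 0.0145, 0.0756], [0, 0, 0]], [[-0.0535, 0.0145, 0.0756], [0, 0, 0]], [[-0.0535, 0.0145, 0.0756], [0, 0, 0]], [[-0.0535, 0.0145, 0.0756], [0, 0, 0]], [[-0.0535, 0.0145, 0.0756], [0, 0, 0]], [[-0.0535, 0.0145, 0.0756], [0, 0, 0]], [[-0.0535, 0.0145, 0.0756], [0, 0, 0]], [[-0.0535, 0.0145, 0.0756], [0, 0, 0]], [[-0.0535, 0.0145, 0.0756], [0, 0, 0]], [[-0.0535, 0.0145, 0.0756], [0, 0, 0]]], grip=0, newtons=100)

```text
clock: 1.77
tcp_pos: [0.507, -0.0095, 0.1989]
tool_rot: [-1.356, 0.946, -0.946]
contact_force: [0.3, -1.1, 0.3]
opening: 0.0857
```

servo_tool(series=[[[0, 0, 0], [0, 0, 0]], [[0, 0, 0], [0, 0, 0]], [[0, 0, 0], [0, 0, 0]]])

```text
clock: 2.02
tcp_pos: [0.5059, -0.0114, 0.199]
tool_rot: [-1.357, 0.947, -0.945]
contact_force: [-0.6, 0.6, -0.2]
opening: 0.0853
```

Run:
```python
from h import *
plan([.5061,-.0109,.099],20.16)
b=snap('side','s1.png')[:,:,::-1]
cv2.imwrite('pics/c3.png',cv2.resize(b[140:300,230:430],None,fx=4,fy=4,interpolation=cv2.INTER_CUBIC))
```

```text
t 2.0167 tcp [ 0.5059 -0.0114  0.199 ] yaw 20.21 toolz [ 0.938  0.345 -0.002] tooly [-0.002 -0.    -1.   ] F [-0.6  0.6 -0.2] W [-0.02 -0.    0.03] open 0.0853
shift units [-0.001   0.2501  0.0014] rows>= 2.3989190516043033
turn units [ 0.0006  0.0003 -0.0001] shift units after turn [-0.001   0.2501  0.001 ]
```

View pics/c3.png

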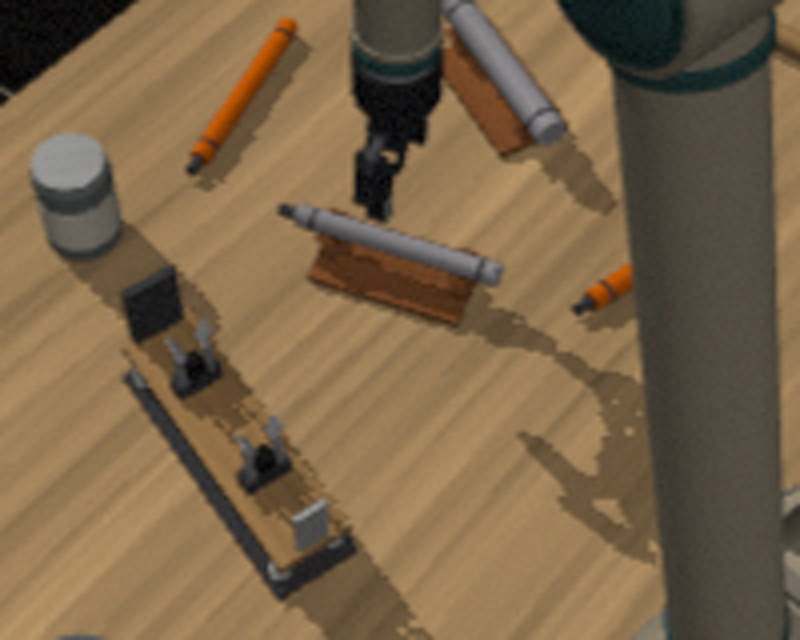

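The fingers hang straight above the middle of the bar at crop (375,215). I go down and grip.

servo_tool(series=[[[-0.001, 0.05, 0.001], [0, 0, 0]], [[0, 0.05, 0], [0, 0, 0]], [[0, 0.05, 0], [0, 0, 0]], [[0, 0.05, 0], [0, 0, 0]], [[0, 0.05, 0], [0, 0, 0]], [[0, 0, 0], [0, 0, 0]], [[0, 0, 0], [0, 0, 0]]])

```text
clock: 2.65
tcp_pos: [0.5056, -0.012, 0.0992]
tool_rot: [-1.356, 0.95, -0.946]
contact_force: [-1.1, -0.3, 0.3]
opening: 0.0852
```

servo_tool(series=[[[0, 0, 0], [0, 0, 0]], [[0, 0, 0], [0, 0, 0]], [[0, 0, 0], [0, 0, 0]], [[0, 0, 0], [0, 0, 0]], [[0, 0, 0], [0, 0, 0]], [[0, 0, 0], [0, 0, 0]], [[0, 0, 0], [0, 0, 0]], [[0, 0, 0], [0, 0, 0]], [[0, 0, 0], [0, 0, 0]], [[0, 0, 0], [0, 0, 0]], [[0, 0, 0], [0, 0, 0]], [[0, 0, 0], [0, 0, 0]]], grip=1, newtons=60)

```text
clock: 3.65
tcp_pos: [0.5063, -0.0093, 0.1004]
tool_rot: [-1.352, 0.949, -0.946]
contact_force: [-2.1, 5.5, 7.0]
opening: 0.0199
```

servo_tool(series=[[[0, -0.02, 0], [0, 0, 0]], [[0, -0.04, 0], [0, 0, 0]], [[0, -0.06, 0], [0, 0, 0]], [[0, -0.07, 0], [0, 0, 0]], [[0, -0.07, 0], [0, 0, 0]], [[0, -0.065, 0], [0, 0, 0]], [[0, 0, 0], [0, 0, 0]], [[0, 0, 0], [0, 0, 0]]], newtons=100)

```text
clock: 4.32
tcp_pos: [0.5071, -0.0111, 0.2307]
tool_rot: [-1.354, 0.943, -0.949]
contact_force: [-0.4, 0.2, -3.8]
opening: 0.0193
```

Run:
```python
from h import *
plan([.4807,.2338,.23],-14.68)
```

```text
t 4.3167 tcp [ 0.5071 -0.0111  0.2307] yaw 20.17 toolz [0.939 0.345 0.003] tooly [ 0.003 -0.001 -1.   ] F [-0.4  0.2 -3.8] W [ 0.03 -0.01  0.  ] open 0.0193
shift units [-0.5974  0.0009  0.1491] rows>= 5.906336416426993
turn units [-0.001   0.1936  0.0004] shift units after turn [-0.5755  0.0017 -0.219 ]
```

servo_tool(series=[[[0, 0, 0], [0, 0.0323, 0]], [[0, 0, 0], [0, 0.0323, 0]], [[0, 0, 0], [0, 0.0323, 0]], [[0, 0, 0], [0, 0.0323, 0]], [[0, 0, 0], [0, 0.0323, 0]], [[0, 0, 0], [0, 0.0323, 0]], [[-0.03, 0, -0.0115], [0, 0, 0]], [[-0.06, 0, -0.023], [0, 0, 0]], [[-0.07, 0, -0.0265], [0, 0, 0]], [[-0.08, 0, -0.0305], [0, 0, 0]], [[-0.08, 0, -0.0305], [0, 0, 0]], [[-0.08, 0, -0.0305], [0, 0, 0]], [[-0.07, 0, -0.0265], [0, 0, 0]], [[-0.06, 0, -0.023], [0, 0, 0]], [[-0.0455, 0, -0.017], [0, 0, 0]], [[0, 0, 0], [0, 0, 0]], [[0, 0, 0], [0, 0, 0]], [[0, 0, 0], [0, 0, 0]]])

```text
clock: 5.82
tcp_pos: [0.4795, 0.2337, 0.2282]
tool_rot: [-1.081, 1.396, -1.395]
contact_force: [-0.5, -0.7, -2.8]
opening: 0.0192
```

Run:
```python
from h import *
plan([.4807,.2338,.23],-14.68)
a=snap('top','t2.png')[:,:,::-1];b=snap('side','s2.png')[:,:,::-1]
A=cv2.resize(a[150:280,200:280],None,fx=4.6,fy=4.6,interpolation=cv2.INTER_CUBIC)
B=cv2.resize(b[170:300,235:330],None,fx=4.6,fy=4.6,interpolation=cv2.INTER_CUBIC)
cv2.imwrite('pics/c4.png',np.hstack([A,B])); print(A.shape,B.shape)
```

```text
t 5.8167 tcp [0.4795 0.2337 0.2282] yaw -14.64 toolz [ 0.968 -0.253 -0.002] tooly [-0.003 -0.002 -1.   ] F [-0.5 -0.7 -2.8] W [-0.    0.02 -0.06] open 0.0192
shift units [-0.0009 -0.0046  0.0028] rows>= 0.05218112189960018
turn units [0.0007 0.0002 0.0007] shift units after turn [-0.0009 -0.0046  0.0028]
(598, 368, 3) (598, 437, 3)
```

View pics/c4.png

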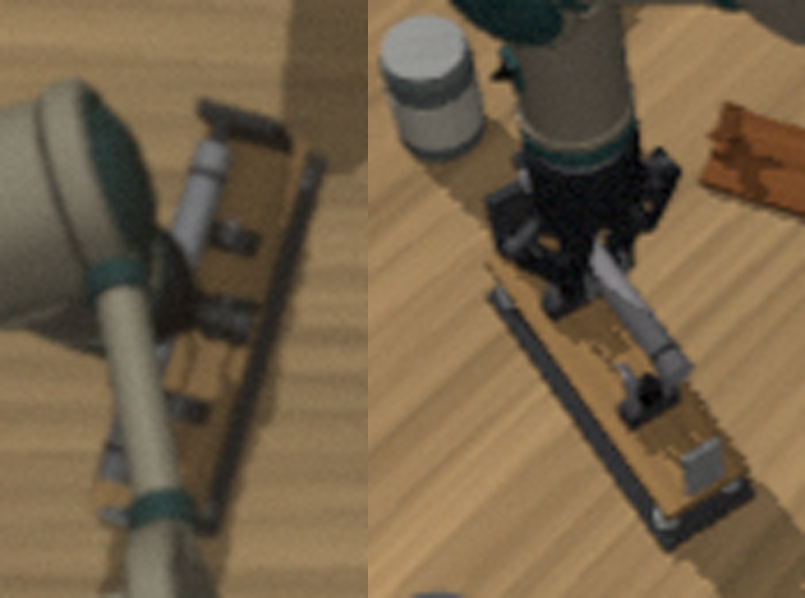

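The bar is above the rack. In the top crop, the body runs from the shoulder at about (210,148) to the tail at (113,476), and in the side crop the tail is at (686,368). I compare these with where the bar should be.

Run:
```python
from h import *
p=[.4795,.2337,np.radians(-14.64)]
L=np.array([[118,0,0],[100,0,0],[-100,0,0]])/1000
for z in (.174,.170):
  P=place(p,L,z)
  print(z,((proj('top',P)-[200,150])*4.6).round(),((proj('side',P)-[235,170])*4.6+[368,0]).round())
s=[SEAT[0],SEAT[1],np.radians(SEAT[3])]
L=np.array([[118,25,24],[118,-25,24],[-124,15,4],[-124,-15,4],[-55,-16,26],[-55,16,26],[55,-16,26]])/1000
P=place(s,L,.107)
print(((proj('top',P)-[200,150])*4.6).round(),((proj('side',P)-[235,170])*4.6+[368,0]).round())
```

```text
0.174 [[223. 108.]
 [214. 138.]
 [112. 474.]] [[511. 152.]
 [523. 169.]
 [675. 371.]]
0.17 [[225. 110.]
 [216. 139.]
 [114. 474.]] [[512. 156.]
 [524. 172.]
 [675. 374.]]
[[196. 110.]
 [276. 131.]
 [101. 504.]
 [149. 518.]
 [177. 405.]
 [125. 391.]
 [231. 227.]] [[487. 202.]
 [546. 170.]
 [678. 452.]
 [715. 430.]
 [660. 341.]
 [621. 364.]
 [579. 232.]]
```

servo_tool(series=[[[0, 0.02, 0.003], [0, 0, 0]], [[0, 0.025, 0], [0, 0, 0]], [[0, 0.02, 0], [0, 0, 0]], [[0, 0, 0], [0, 0, 0]], [[0, 0, 0], [0, 0, 0]], [[0, 0, 0], [0, 0, 0]]])

```text
clock: 6.42
tcp_pos: [0.4818, 0.2335, 0.2033]
tool_rot: [-1.077, 1.396, -1.396]
contact_force: [-0.1, 0.4, -2.5]
opening: 0.0196
```

Run:
```python
from h import *
plan([.4807,.2338,.2024],-14.68)
a=snap('top','t3.png')[:,:,::-1];b=snap('side','s3.png')[:,:,::-1]
A=cv2.resize(a[165:265,220:270],None,fx=6,fy=6,interpolation=cv2.INTER_CUBIC)
B=cv2.resize(b[205:305,260:343],None,fx=6,fy=6,interpolation=cv2.INTER_CUBIC)
cv2.imwrite('pics/c5.png',np.hstack([A,B])); 
tc=telemetry.state()['tcp_pos']
P=place([tc[0],tc[1],np.radians(-14.68)],np.array([[118,0,0],[100,0,0],[-100,0,0]])/1000,tc[2]-.0554)
s=[SEAT[0],SEAT[1],np.radians(SEAT[3])]
Q=place(s,np.array([[118,25,24],[118,-25,24],[-124,15,4],[-124,-15,4],[-55,-16,26],[-55,16,26],[55,-16,26]])/1000,.107)
for P in (P,Q): print(np.c_[(proj('top',P)-[219.5,164.5])*6,(proj('side',P)-[259.5,204.5])*6+[300,0]].round())
```

```text
t 6.4167 tcp [0.4818 0.2335 0.2033] yaw -14.75 toolz [ 0.967 -0.255 -0.   ] tooly [-0. -0. -1.] F [-0.1  0.4 -2.5] W [-0.01  0.02  0.01] open 0.0196
shift units [ 0.0001  0.0022 -0.0028] rows>= 0.03422272942993032
turn units [ 0.0001 -0.0004  0.0001] shift units after turn [ 0.0001  0.0022 -0.0028]
[[185.  60. 342.  16.]
 [173.  98. 358.  38.]
 [ 43. 526. 552. 299.]]
[[139.  56. 308.  56.]
 [243.  84. 385.  15.]
 [ 15. 571. 558. 383.]
 [ 78. 588. 605. 354.]
 [114. 441. 534. 238.]
 [ 46. 422. 483. 268.]
 [184. 209. 428.  96.]]
```

View pics/c5.png

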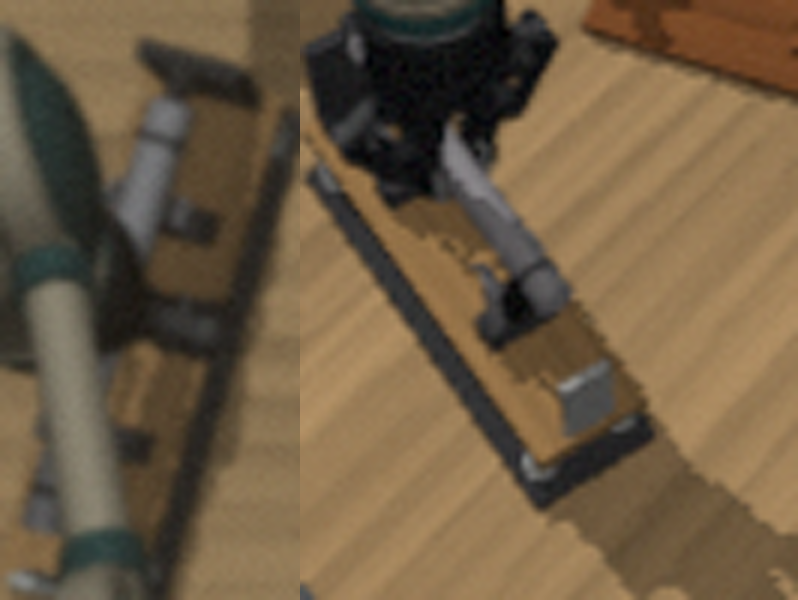

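The bar matches its prediction to about 1–2 px, and the stop plate and keeper to about 2 px. I back off 8 mm from the stop and go down to just above the lips.

servo_tool(series=[[[0, 0, -0.012], [0, 0, 0]], [[0, 0, -0.011], [0, 0, 0]], [[0, 0, 0], [0, 0, 0]], [[0, 0.012, 0], [0, 0, 0]], [[0, 0.012, 0], [0, 0, 0]], [[0, 0.012, 0], [0, 0, 0]], [[0, 0.01, 0], [0, 0, 0]], [[0, 0, 0], [0, 0, 0]], [[0, 0, 0], [0, 0, 0]], [[0, 0, 0], [0, 0, 0]]])

```text
clock: 7.35
tcp_pos: [0.4729, 0.2361, 0.185]
tool_rot: [-1.077, 1.396, -1.396]
contact_force: [-0.3, 0.8, -2.9]
opening: 0.0194
```

servo_tool(series=[[[0, 0.005, 0], [0, 0, 0]], [[0, 0.005, 0], [0, 0, 0]], [[0, 0.005, 0], [0, 0, 0]], [[0, 0, 0], [0, 0, 0]], [[0, 0, 0], [0, 0, 0]]])

```text
clock: 7.77
tcp_pos: [0.4738, 0.2368, 0.1798]
tool_rot: [-1.073, 1.395, -1.396]
contact_force: [1.4, 3.9, 2.0]
opening: 0.0191
```

servo_tool(series=[[[0, 0.005, 0], [0, 0, 0]], [[0, 0.005, 0], [0, 0, 0]], [[0, 0.005, 0], [0, 0, 0]], [[0, 0, 0], [0, 0, 0]], [[0, 0, 0], [0, 0, 0]]])

```text
clock: 8.18
tcp_pos: [0.4738, 0.2368, 0.1737]
tool_rot: [-1.073, 1.395, -1.396]
contact_force: [2.1, 5.3, 3.8]
opening: 0.0192
```

Side force pushes along +y of the rack, so the bar sits slightly to one side. I shift it about 2 mm that way.

servo_tool(series=[[[-0.005, 0, 0], [0, 0, 0]], [[0, 0, 0], [0, 0, 0]], [[0, 0, 0], [0, 0, 0]]])

```text
clock: 8.43
tcp_pos: [0.474, 0.2375, 0.1734]
tool_rot: [-1.076, 1.394, -1.397]
contact_force: [3.2, 0.6, 4.6]
opening: 0.0193
```

Run:
```python
from h import *
plan([.4729,.2361,.17],-14.68)
```

```text
t 8.4333 tcp [0.474  0.2375 0.1734] yaw -14.7 toolz [ 0.967 -0.254  0.002] tooly [ 0.002 -0.001 -1.   ] F [3.2 0.6 4.6] W [ 0.09 -0.5   0.04] open 0.0193
shift units [ 0.0042  0.0084 -0.0016] rows>= 0.0917309992011706
turn units [-0.0006 -0.0001  0.0002] shift units after turn [ 0.0042  0.0084 -0.0016]
```

servo_tool(series=[[[0, 0.004, 0], [0, 0, 0]], [[0, 0.004, 0], [0, 0, 0]], [[0, 0.004, 0], [0, 0, 0]], [[0, 0, 0], [0, 0, 0]], [[0, 0, 0], [0, 0, 0]]])

```text
clock: 8.85
tcp_pos: [0.4739, 0.2376, 0.1687]
tool_rot: [-1.076, 1.394, -1.397]
contact_force: [2.3, 0.5, 5.5]
opening: 0.0189
```

servo_tool(series=[[[0, 0.004, 0], [0, 0, 0]], [[0, 0.004, 0], [0, 0, 0]], [[0, 0.004, 0], [0, 0, 0]], [[0, 0, 0], [0, 0, 0]], [[0, 0, 0], [0, 0, 0]]])

```text
clock: 9.27
tcp_pos: [0.4738, 0.2376, 0.1641]
tool_rot: [-1.076, 1.394, -1.397]
contact_force: [1.7, 1.0, 7.8]
opening: 0.0196
```

servo_tool(series=[[[0, 0.004, 0], [0, 0, 0]], [[0, 0.004, 0], [0, 0, 0]], [[0, 0.004, 0], [0, 0, 0]], [[0, 0, 0], [0, 0, 0]], [[0, 0, 0], [0, 0, 0]]])

```text
clock: 9.68
tcp_pos: [0.4738, 0.2377, 0.1596]
tool_rot: [-1.075, 1.395, -1.397]
contact_force: [1.4, 0.2, 9.1]
opening: 0.0197
```

servo_tool(series=[[[0, 0.004, 0], [0, 0, 0]], [[0, 0.004, 0], [0, 0, 0]], [[0, 0.004, 0], [0, 0, 0]], [[0, 0, 0], [0, 0, 0]], [[0, 0, 0], [0, 0, 0]]])

```text
clock: 10.1
tcp_pos: [0.4737, 0.2377, 0.1549]
tool_rot: [-1.076, 1.395, -1.397]
contact_force: [0.0, 0.8, 11.1]
opening: 0.0194
```

servo_tool(series=[[[0, 0.004, 0], [0, 0, 0]], [[0, 0.004, 0], [0, 0, 0]], [[0, 0.004, 0], [0, 0, 0]], [[0, 0, 0], [0, 0, 0]], [[0, 0, 0], [0, 0, 0]]])

```text
clock: 10.52
tcp_pos: [0.4727, 0.2376, 0.1491]
tool_rot: [-1.078, 1.397, -1.396]
contact_force: [0.6, 1.0, 7.2]
opening: 0.0193
```

The force fell by 4 N, so it snapped. I press a little further to make sure it is home, then check.

servo_tool(series=[[[0, 0.004, 0], [0, 0, 0]], [[0, 0.004, 0], [0, 0, 0]], [[0, 0.004, 0], [0, 0, 0]], [[0, 0.004, 0], [0, 0, 0]], [[0, 0, 0], [0, 0, 0]], [[0, 0, 0], [0, 0, 0]]])

```text
clock: 11.02
tcp_pos: [0.4727, 0.2377, 0.1431]
tool_rot: [-1.078, 1.397, -1.396]
contact_force: [-0.7, -0.1, 9.5]
opening: 0.0191
```

servo_tool(series=[[[0, 0.004, 0], [0, 0, 0]], [[0, 0.004, 0], [0, 0, 0]], [[0, 0.004, 0], [0, 0, 0]], [[0, 0.004, 0], [0, 0, 0]], [[0, 0, 0], [0, 0, 0]], [[0, 0, 0], [0, 0, 0]]])

```text
clock: 11.52
tcp_pos: [0.4727, 0.2376, 0.1371]
tool_rot: [-1.078, 1.396, -1.396]
contact_force: [-0.7, 0.2, 12.2]
opening: 0.0191
```

Run:
```python
from h import *
plan([.4807,.2338,.1624],-14.68)
```

```text
t 11.5167 tcp [0.4727 0.2376 0.1371] yaw -14.73 toolz [ 0.967 -0.254 -0.001] tooly [-0.001 -0.001 -1.   ] F [-0.7  0.2 12.2] W [ 0.12  0.16 -0.04] open 0.0191
shift units [ 0.0043 -0.0632  0.0216] rows>= 0.6420492659285899
turn units [ 0.0002 -0.0003  0.0003] shift units after turn [ 0.0043 -0.0632  0.0217]
```

The slope is that of the carriage springs alone (0.42 N/mm), so the bar is home. I raise it with the carriage, then slide towards the stop.

servo_tool(series=[[[0, -0.01, 0], [0, 0, 0]], [[0, -0.01, 0], [0, 0, 0]], [[0, -0.01, 0], [0, 0, 0]], [[0, -0.01, 0], [0, 0, 0]], [[0, -0.01, 0], [0, 0, 0]], [[0, -0.007, 0], [0, 0, 0]], [[0, 0, 0], [0, 0, 0]], [[0, 0, 0], [0, 0, 0]]])

```text
clock: 12.18
tcp_pos: [0.4727, 0.2377, 0.1589]
tool_rot: [-1.078, 1.397, -1.396]
contact_force: [-0.5, 0.2, 2.8]
opening: 0.0188
```

servo_tool(series=[[[0, 0, 0.003], [0, 0, 0]], [[0, 0, 0.003], [0, 0, 0]], [[0, 0, 0.004], [0, 0, 0]], [[0, 0, 0], [0, 0, 0]], [[0, 0, 0], [0, 0, 0]]])

```text
clock: 12.6
tcp_pos: [0.4758, 0.237, 0.1584]
tool_rot: [-1.079, 1.398, -1.395]
contact_force: [-4.3, 2.3, 3.7]
opening: 0.0192
```

servo_tool(series=[[[0, 0, 0.0025], [0, 0, 0]], [[0, 0, 0.0025], [0, 0, 0]], [[0, 0, 0], [0, 0, 0]], [[0, 0, 0], [0, 0, 0]]])

```text
clock: 12.93
tcp_pos: [0.4793, 0.2362, 0.159]
tool_rot: [-1.077, 1.396, -1.397]
contact_force: [-3.8, 0.6, 3.6]
opening: 0.0192
```

servo_tool(series=[[[0, 0, 0.0025], [0, 0, 0]], [[0, 0, 0], [0, 0, 0]], [[0, 0, 0], [0, 0, 0]]])

```text
clock: 13.18
tcp_pos: [0.4804, 0.236, 0.1591]
tool_rot: [-1.076, 1.395, -1.397]
contact_force: [-2.1, -0.4, 3.7]
opening: 0.0191
```

servo_tool(series=[[[0, 0, 0.0025], [0, 0, 0]], [[0, 0, 0], [0, 0, 0]], [[0, 0, 0], [0, 0, 0]]])

```text
clock: 13.43
tcp_pos: [0.4812, 0.2358, 0.1591]
tool_rot: [-1.076, 1.396, -1.396]
contact_force: [-2.5, 0.1, 3.3]
opening: 0.0192
```

servo_tool(series=[[[0, 0, 0.0025], [0, 0, 0]], [[0, 0, 0], [0, 0, 0]], [[0, 0, 0], [0, 0, 0]]])

```text
clock: 13.68
tcp_pos: [0.4821, 0.2356, 0.1591]
tool_rot: [-1.076, 1.396, -1.396]
contact_force: [-2.9, -0.2, 4.3]
opening: 0.0192
```

servo_tool(series=[[[0, 0, 0.0025], [0, 0, 0]], [[0, 0, 0], [0, 0, 0]], [[0, 0, 0], [0, 0, 0]]])

```text
clock: 13.93
tcp_pos: [0.4828, 0.2355, 0.159]
tool_rot: [-1.077, 1.396, -1.396]
contact_force: [-2.7, 1.8, 3.2]
opening: 0.0189
```

servo_tool(series=[[[0, 0, 0.0025], [0, 0, 0]], [[0, 0, 0], [0, 0, 0]], [[0, 0, 0], [0, 0, 0]]])

```text
clock: 14.18
tcp_pos: [0.4829, 0.2354, 0.1588]
tool_rot: [-1.078, 1.398, -1.395]
contact_force: [-5.0, 1.4, 4.0]
opening: 0.0193
```

servo_tool(series=[[[0, 0, 0.0025], [0, 0, 0]], [[0, 0, 0], [0, 0, 0]], [[0, 0, 0], [0, 0, 0]]])

```text
clock: 14.43
tcp_pos: [0.4831, 0.2354, 0.1585]
tool_rot: [-1.079, 1.4, -1.394]
contact_force: [-6.3, 3.0, 3.1]
opening: 0.0197
```

servo_tool(series=[[[0, 0, 0.0025], [0, 0, 0]], [[0, 0, 0.0025], [0, 0, 0]], [[0, 0, 0], [0, 0, 0]], [[0, 0, 0], [0, 0, 0]]])

```text
clock: 14.77
tcp_pos: [0.4833, 0.2353, 0.1581]
tool_rot: [-1.082, 1.403, -1.392]
contact_force: [-10.2, 4.8, 4.2]
opening: 0.0191
```

Run:
```python
from h import *
plan([.4830,.2354,.1624],-14.68)
```

```text
t 14.7667 tcp [0.4833 0.2353 0.1581] yaw -14.78 toolz [ 0.967 -0.255 -0.008] tooly [-0.008  0.001 -1.   ] F [-10.2   4.8   4.2] W [0.83 1.48 0.09] open 0.0191
shift units [ 0.     -0.0107 -0.0009] rows>= 0.10297731486007412
turn units [ 0.0026 -0.0006  0.0002] shift units after turn [ 0.     -0.0107 -0.0008]
```

The bar is against the stop: the TCP is stuck while the axial force rises to 11 N. I unload a little, open and lift away.

servo_tool(series=[[[0, -0.003, -0.002], [0, 0, 0]], [[0, -0.003, -0.002], [0, 0, 0]], [[0, 0, 0], [0, 0, 0]], [[0, 0, 0], [0, 0, 0]]])

```text
clock: 15.1
tcp_pos: [0.4831, 0.2354, 0.1608]
tool_rot: [-1.08, 1.4, -1.394]
contact_force: [-8.0, 4.2, 2.8]
opening: 0.0191
```

servo_tool(series=[[[0, 0, 0], [0, 0, 0]], [[0, 0, 0], [0, 0, 0]], [[0, 0, 0], [0, 0, 0]], [[0, 0, 0], [0, 0, 0]], [[0, 0, 0], [0, 0, 0]], [[0, 0, 0], [0, 0, 0]], [[0, 0, 0], [0, 0, 0]], [[0, 0, 0], [0, 0, 0]], [[0, 0, 0], [0, 0, 0]], [[0, 0, 0], [0, 0, 0]], [[0, 0, 0], [0, 0, 0]], [[0, 0, 0], [0, 0, 0]]], grip=0)

```text
clock: 16.1
tcp_pos: [0.4853, 0.2348, 0.1615]
tool_rot: [-1.076, 1.396, -1.396]
contact_force: [0.8, 1.4, 0.6]
opening: 0.0855
```

Run:
```python
from h import *
plan([.4830,.2354,.29],-14.68)
```

```text
t 16.1 tcp [0.4853 0.2348 0.1615] yaw -14.73 toolz [ 0.967 -0.254  0.   ] tooly [ 0. -0. -1.] F [0.8 1.4 0.6] W [ 0.05 -0.01  0.  ] open 0.0855
shift units [ 0.     -0.3213 -0.0059] rows>= 3.08291610337007
turn units [-0.     -0.0003  0.    ] shift units after turn [ 0.     -0.3213 -0.0059]
```

servo_tool(series=[[[0, -0.03, 0], [0, 0, 0]], [[0, -0.05, 0], [0, 0, 0]], [[0, -0.06, 0], [0, 0, 0]], [[0, -0.06, 0], [0, 0, 0]], [[0, -0.06, 0], [0, 0, 0]], [[0, -0.06, 0], [0, 0, 0]], [[0.05, 0, 0], [0, 0, 0]], [[0.08, 0, 0], [0, 0, 0]], [[0.08, 0, 0], [0, 0, 0]], [[0.08, 0, 0], [0, 0, 0]], [[0.08, 0, 0], [0, 0, 0]], [[0.08, 0, 0], [0, 0, 0]], [[0.08, 0, 0], [0, 0, 0]], [[0.08, 0, 0], [0, 0, 0]], [[0.08, 0, 0], [0, 0, 0]], [[0.08, 0, 0], [0, 0, 0]], [[0.05, 0, 0], [0, 0, 0]], [[0, 0, 0], [0, 0, 0]], [[0, 0, 0], [0, 0, 0]]])

```text
clock: 17.68
tcp_pos: [0.4016, -0.083, 0.2896]
tool_rot: [-1.074, 1.398, -1.398]
contact_force: [-0.2, 0.5, 0.1]
opening: 0.0854
```

Run:
```python
from h import *
a=snap('top','t4.png')[:,:,::-1];b=snap('side','s4.png')[:,:,::-1]
A=cv2.resize(a[165:275,215:275],None,fx=5,fy=5,interpolation=cv2.INTER_CUBIC)
B=cv2.resize(b[190:300,250:340],None,fx=5,fy=5,interpolation=cv2.INTER_CUBIC)
cv2.imwrite('pics/c6.png',np.hstack([A,B]))
s=[SEAT[0],SEAT[1],np.radians(SEAT[3])]
Q=place(s,np.array([[118,0,0],[100,0,0],[-100,0,0],[118,25,24],[118,-25,24],[-124,15,4],[-124,-15,4]])/1000,.107)
print(np.c_[(proj('top',Q)-[214.5,164.5])*5,(proj('side',Q)-[249.5,189.5])*5+[300,0]].round())
```

```text
[[191.  66. 393. 124.]
 [182.  97. 406. 142.]
 [ 78. 440. 564. 357.]
 [141.  47. 357. 122.]
 [227.  70. 421.  87.]
 [ 38. 476. 565. 394.]
 [ 90. 490. 605. 370.]]
```

View pics/c6.png

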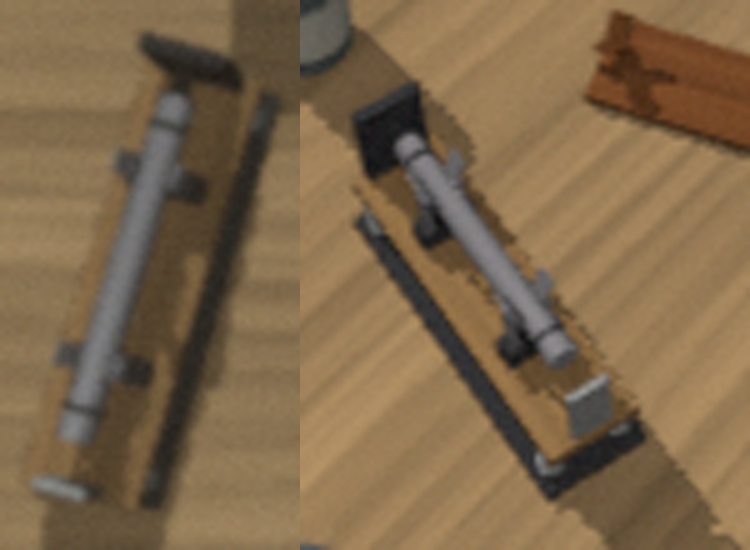

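The bar lies level in both clips, with the spigot at the stop plate: shoulder at (174,97) in the top crop, tail at (76,438) top and (563,352) side. Predicted home is (182,97), (78,440) and (564,357). The gripper is clear, so I hand in.

```bash
python3 -c "
from plant import job; print(job.job_done())"
```

```text
the job is handed in; nothing more can be done
None
```

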